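Set out the gift table

TASK

Set out the four gifts on the shop table: stand each one upright in the middle of the felt plinth whose felt matches its foot in shape and size (large tumbler, small tumbler, square box, long case), with the box and the case lined up with their felt. Set them down gently rather than dropping them, and leave the white and tan china dog among them standing where it is.

Things in the scene. Friction and masses are not known exactly. Their poses are not given: they have to be found in the camera images.
- large_tumbler: The larger of two open polished brass tumblers: straight-sided round cup, outside diameter 62 mm, height 78 mm, wall 4 mm, standing mouth up on the table, about 220 g. Origin at the centre of its underside, z up.
- small_tumbler: The smaller open polished brass tumbler: straight-sided round cup, outside diameter 42 mm, height 52 mm, wall 4 mm, standing mouth up on the table, about 100 g. Origin at the centre of its underside, z up.
- trinket_box: Square dark wooden box, 56 by 56 mm, height 46 mm, with a pale inlay and a small brass bead (to height 56 mm) on its lid; the lid does not open. About 150 g. Origin at the centre of its underside, x and y square to its sides, z up.
- domino_case: Long low black leather case with a brass band, 112 (along its x) by 42 (y) by 28 mm high; it does not open. About 140 g. Origin at the centre of its underside, z up.
- large_round_plinth: Round dark wooden display plinth, diameter 96 mm, 8 mm thick, with a dark green felt disc of diameter 74 mm. Fixed, does not move; origin at the centre of its underside on the table, z up; felt level with the wood, 8 mm above the table. 
- small_round_plinth: Round dark wooden display plinth, diameter 76 mm, 8 mm thick, with a dark green felt disc of diameter 54 mm. Fixed, does not move; origin at the centre of its underside on the table, z up; felt level with the wood, 8 mm above the table. 
- square_plinth: Square dark wooden display plinth, 90 by 90 mm, 8 mm thick, with a dark green felt square of 68 by 68 mm, x and y square to its sides. Fixed, does not move; origin at the centre of its underside on the table, z up; felt level with the wood, 8 mm above the table. 
- long_plinth: Oblong dark wooden display plinth, 138 (along its x) by 66 mm (y), 8 mm thick, with a dark green felt oblong of 124 by 54 mm. Fixed, does not move; origin at the centre of its underside on the table, z up; felt level with the wood, 8 mm above the table. 
- china_dog: A bystander: loose sitting white and tan china dog, 94 mm high, foot diameter 48 mm, standing among the goods, with two stacks of gaming chips (diameter 39 mm, up to 24 mm high) standing in line with it about 190 mm apart. Origin at the centre of its underside, z up.
There are look-alikes about, which are no part of the job. Leave any orange or pink look-alike of the square_plinth alone.

How it is judged:
By the outcome, as a careful person would: the job done as asked, in the order asked, and still so for the second after the job is handed in, with the robot touching nothing.
It also fails if it takes over 104 s, if anything falls off the work surface, if the arm or the gripper's body presses on something with over 40 N, if the wrist force passes 120 N, or if a joint passes its speed limit or range.

ROBOT

A 6-joint arm with a two-finger parallel gripper is mounted at the origin on the work surface. World frame = base frame: x ahead of the robot, y to its left, z up, the work surface at z = 0. Lengths are in m, angles in rad, forces in N, time in s.
With the tool pointing down it reaches from about 0.325 to 0.9 m from the base axis. Payload 6.1 kg.
Tool frame: the origin (TCP) lies midway between the tips of the shut fingers; the grasp point (between the pads) lies 19 mm behind it; z points along the fingers, y is the line along which they close (so a half turn about z gives the same grasp; the last joint's range is limited). The gripper opens to 85 mm and grips with 20 to 120 N. Pads are 22 mm wide; open, the fingers measure 114 mm over their backs; the gripper's body (76 mm by 85 mm) begins 54 mm behind the grasp point. The pads swing forward as they close: fully open they stand 13 mm farther back than shut.
Start: joints at [-1.443, 0.22, 1.526, -0, 1.395, -0.126], TCP at [0.157, -0.605, 0.231] pointing down, gripper open.
Joint ranges: [-2.98, 2.98], [-0.91, 2.08], [0.09, 2.57], [-1.24, 4.39], [0.2, 2.65], [-2.68, 2.68]. Speed limits (rad/s): [2.57, 2.57, 3.01, 3.14, 3.14, 3.14].

INTERFACE

Orientations are given as [roll, pitch, yaw] about the fixed x, y, z axes, in that order (R = Rz(yaw) Ry(pitch) Rx(roll)).
In Python, from plant import movep, move_l, set_joints, gripper_to, hold, inverse_kinematics, observe, get_image, get_calibration, Unreachable, job_done gives the robot as it stands. Calls block until the motion is done:
- movep(position, orientation): joint-space move of the TCP to a pose.
- move_l(position, feed=0.15, rotation=None, max_force=None): straight line of the TCP; rotation=None keeps the orientation; feed is the mean speed in m/s. With max_force (N) it stops when the force on the tool has changed by that much, and returns True; else False.
- set_joints(angles): joint-space move.
- gripper_to(opening, f_grip=None): finger opening in m; f_grip is the grip in N (None keeps the last); returns when the fingers have stopped.
- hold(seconds).
- inverse_kinematics(position, orientation): joint angles nearest the present ones, or None.
- observe(): the state.
- get_image(name): name is "side" or "top" or "wrist"; returns (picture, depth): 400x640x3 uint8, red, green, blue; 400x640 float32, m along the optical axis (not along the pixel's ray), 0 where there is no reading.
- get_calibration(name): a dict with "intrinsics" (3x3 intrinsics, pixels), "world_from_camera" (4x4, takes a point from camera to world coordinates). Camera axes: x right, y down, z forward; pixel columns grow to the right and rows downward; lengths in m; the calibration is good to about 2 mm. A picture is of the moment at which its call begins: read the wrist's pose just before it. get_calibration takes no time and is no camera call; for the wrist camera it gives the pose at the moment of the call.
A pose or a line that the arm cannot do raises Unreachable and nothing moves.
- job_done(): hands the job in; it is judged then, once.
The state is a dict: "time_s": time; "q": joint angles; "joint_velocities": joint speeds; "joint_torque": joint torques, N m; "eef_pos": TCP position; "tcp_rot": TCP orientation; "ft_force": force on the tool from outside, world axes, zero at the start; "torque": the same for the moment, N m; "opening": finger opening in m; "grasp_force": force on a finger pad.
Only numpy, scipy, OpenCV 4.12 (cv2) and the standard library are available. Lean on these libraries where they do the work, as an engineer would, in place of code of your own. Each camera call takes 0.05 s, during which the arm holds its last target. There are 200 camera calls.

## Working session

There is one attempt and no reset: what is moved stays moved. The work goes in short steps, each a Python script; the robot and the scene stay as the last script left them, time stands still between calls to the robot, and variables do not carry over. Pictures are saved under pics/ and viewed, at most 14 in all, crops included, and the job is handed in when it is done.

```bash
mkdir -p pics; python3 - <<'E'
from plant import *
import cv2, numpy as np
np.set_printoptions(precision=4,suppress=True)
for n in ("top","side"):
    im,d=get_image(n); np.savez(f"pics/{n}0.npz",im=im,d=d); cv2.imwrite(f"pics/{n}0.png",im[...,::-1])
    c=get_calibration(n); print(n,c["intrinsics"].tolist()); print(np.array(c["world_from_camera"]))
    print((d>0).mean())
print(observe()["time_s"])
E
```

```text
top [[391.59063917462, 0.0, 312.0597288064128], [0.0, 391.59063917462, 193.8478746604906], [0.0, 0.0, 1.0]]
[[-0.0001 -0.9859  0.1673  0.2746]
 [-0.9999 -0.0027 -0.0166  0.0841]
 [ 0.0168 -0.1672 -0.9858  1.1603]
 [ 0.      0.      0.      1.    ]]
0.99601953125
side [[368.1503941825122, 0.0, 321.9659301068365], [0.0, 368.1503941825122, 201.07947103630013], [0.0, 0.0, 1.0]]
[[-0.9981 -0.0416  0.0459  0.4262]
 [-0.0617  0.7308 -0.6798  0.7393]
 [-0.0053 -0.6814 -0.7319  0.7453]
 [ 0.      0.      0.      1.    ]]
0.99588671875
0.1
```

View pics/top0.png

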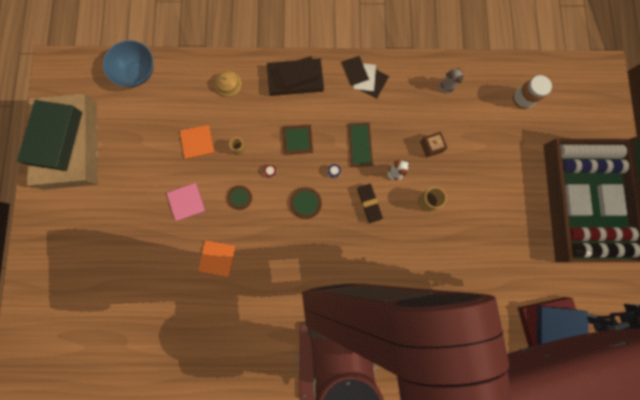

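View pics/side0.png

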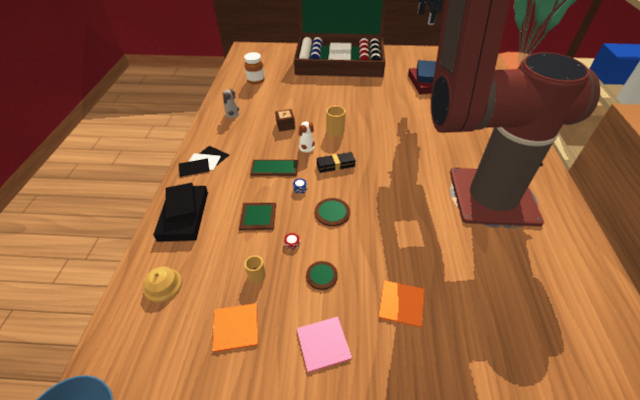

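Top view pixels: large tumbler (433,198), small tumbler (237,145), box (433,144), case (369,203). The plinths are large round (306,203), small round (239,197), square (297,139) and long (360,144).
Possible mix-ups:
- orange tiles (197,141) and (217,258), and pink tile (186,202), against the square plinth
- brass bell (228,82) against the tumblers
- black wallet or cards (295,77) and (357,70) against the case
- grey figure (452,80) against the dog (399,170)
- chip stacks at (270,170) and (334,170)

I'm choosing the two open brass cups, the wooden cube with the bead, the banded bar, and the green-felted plinths.

```bash
cat > h.py <<'E'
from plant import *
import cv2, numpy as np
np.set_printoptions(precision=4,suppress=True)
def cal(n):
    c=get_calibration(n); return np.array(c["intrinsics"]),np.array(c["world_from_camera"])
def cloud(d,K,T):
    v,u=np.mgrid[:d.shape[0],:d.shape[1]]
    p=np.stack([(u-K[0,2])/K[0,0]*d,(v-K[1,2])/K[1,1]*d,d],-1)
    w=p@T[:3,:3].T+T[:3,3]; w[d<=0]=np.nan; return w
def ray(px,z,K,T):
    px=np.atleast_2d(np.asarray(px,float)); r=np.c_[(px-K[[0,1],[2,2]])/K[[0,1],[0,1]],np.ones(len(px))]@T[:3,:3].T
    return (T[:3,3]+r*((z-T[2,3])/r[:,2])[:,None])[:,:2]
E
python3 - <<'E'
from h import *
f=np.load("pics/top0.npz"); K,T=cal("top"); W=cloud(f["d"],K,T)
print("table z", np.nanmedian(W[150:190,200:230,2]), np.nanstd(W[165:175,290:320,2]))
hsv=cv2.cvtColor(f["im"],cv2.COLOR_RGB2HSV)
seeds=dict(LT=(433,198),ST=(237,145),BX=(433,144),CS=(369,203),LP=(306,203),SP=(239,197),QP=(297,139),GP=(360,144),dog=(397,174),c1=(270,170),c2=(334,170))
for k,(u,v) in seeds.items():
    s=np.s_[v-30:v+30,u-30:u+30]; w=W[s]
    if k in("LP","SP","QP","GP"):
        m=cv2.inRange(hsv[s],(40,40,10),(95,255,200))
    else: m=((w[...,2]>0.012)*255).astype(np.uint8)
    n,l,st,ce=cv2.connectedComponentsWithStats(m); i=1+np.argmin(np.hypot(*(ce[1:]-30).T)+ (st[1:,4]<30)*99)
    c=max(cv2.findContours((l==i).astype(np.uint8),0,2)[0],key=cv2.contourArea).reshape(-1,2)+[u-30,v-30]
    zs=w[l==i][:,2]; z=.008 if m is None or k[-1]=="P" else np.nanpercentile(zs,90)
    P=ray(c,z,K,T).astype(np.float32); r=cv2.minAreaRect(P*1000)
    print(k,"n",st[i,4],"z %.3f med %.3f"%(z,np.nanmedian(zs)),"rect",np.round(r[0],1),np.round(r[1],1),round(r[2],1), "hsv",np.median(hsv[s][l==i],0))
E
```

```text
table z 9.048820406887259e-05 0.0020616616227578186
LT n 395 z 0.078 med 0.055 rect [ 446.9 -272.2] [60.7 82.6] 21.5 hsv [ 17. 158. 102.]
ST n 161 z 0.053 med 0.041 rect [606.5 283.8] [53.  40.3] 27.3 hsv [ 17. 159. 137.]
BX n 443 z 0.049 med 0.046 rect [ 615.3 -295.1] [60.  70.2] 18.8 hsv [ 13. 146. 112.]
CS n 569 z 0.031 med 0.028 rect [ 442.  -104.6] [111.5  44.9] 17.2 hsv [ 13. 125.  54.]
LP n 420 z 0.008 med 0.009 rect [444.2  85.7] [65.5 69.1] 89.9 hsv [53. 99. 75.]
SP n 194 z 0.008 med 0.009 rect [460.1 280.4] [42.1 44.7] 0.2 hsv [49.  98.5 74. ]
QP n 410 z 0.008 med 0.008 rect [640.8 110.5] [62.9 63.4] 4.3 hsv [ 53. 100.  74.]
GP n 598 z 0.008 med 0.009 rect [625.8 -82.7] [119.   49.2] 3.0 hsv [ 53. 100.  73.]
dog n 290 z 0.092 med 0.082 rect [ 528.6 -179.5] [46.5 65.6] 49.0 hsv [ 15.   63.5 119. ]
c1 n 134 z 0.019 med 0.016 rect [540.  190.2] [36.8 35.7] 0.9 hsv [  9.  113.  146.5]
c2 n 144 z 0.026 med 0.023 rect [539.2  -0.3] [38.2 38.6] 44.3 hsv [ 19.   42.5 113. ]
```

```bash
python3 - <<'E'
from h import *
im=np.load("pics/top0.npz")["im"][100:240,160:480]
cv2.imwrite("pics/crop0.png",cv2.resize(im,(800,350),interpolation=cv2.INTER_CUBIC)[...,::-1])
K,T=cal("wrist"); o=observe(); print(K,T,o["eef_pos"],o["tcp_rot"],o["opening"])
for p in [(.55,.05,.4),(.5,0,.45)]:
    print(inverse_kinematics(p,[np.pi,0,0]),inverse_kinematics(p,[np.pi,0,np.pi/2]))
E
```

```text
[[298.8587   0.     316.8567]
 [  0.     298.8587 197.6265]
 [  0.       0.       1.    ]] [[ 0.2525 -0.9275 -0.2757  0.228 ]
 [-0.9676 -0.2422 -0.0713 -0.5869]
 [-0.0006  0.2848 -0.9586  0.3739]
 [ 0.      0.      0.      1.    ]] [ 0.1568 -0.6045  0.2303] [-3.1399 -0.0002  0.2538] 0.08581102171282813
[-0.0521 -0.0084  1.4634 -0.      1.6866  1.5186] [-0.0521 -0.0084  1.4634  0.      1.6866 -0.0521]
[-0.1579 -0.1282  1.486  -0.      1.7838  1.4129] [-0.1579 -0.1282  1.486   0.      1.7838 -0.1579]
```

View pics/crop0.png

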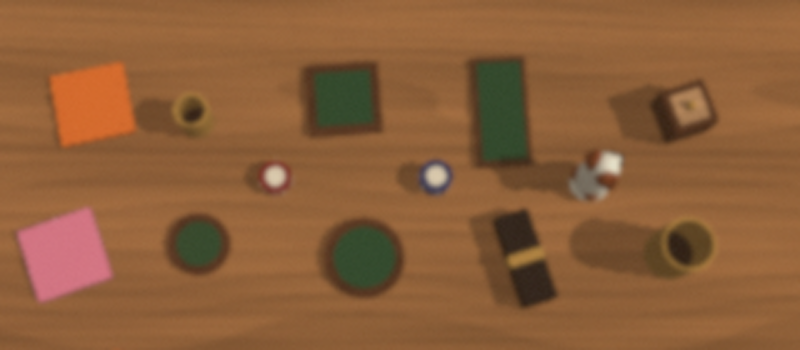

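The close crop confirms the choices: dark cups with brass rims, the box with a pale inlay, the black case with a brass band, and four green-felted plinths of the right sizes. Next is a wrist survey from nearer.

```bash
python3 - <<'E'
from h import *
print(observe()["time_s"])
for i,(x,y) in enumerate([(.60,-.19),(.60,.2)]):
    movep([x,y,.25],[np.pi,0,0]); print(observe()["time_s"],observe()["eef_pos"])
    K,T=cal("wrist"); im,d=get_image("wrist"); np.savez(f"pics/w{i}.npz",im=im,d=d,K=K,T=T)
    cv2.imwrite(f"pics/w{i}.png",im[...,::-1])
E
```

```text
0.1
2.275 [ 0.5997 -0.1909  0.25  ]
3.775 [0.6004 0.1988 0.25  ]
```

View pics/w0.png

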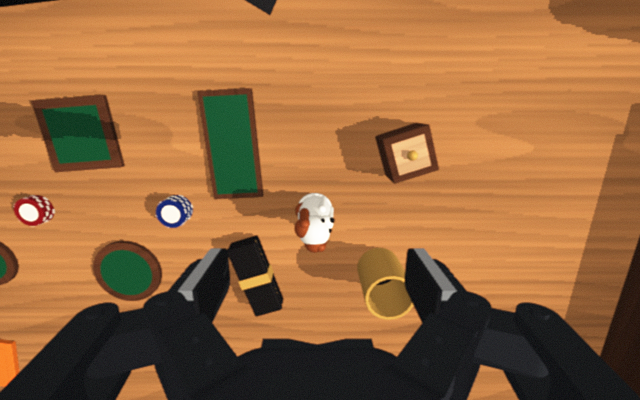

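View pics/w1.png

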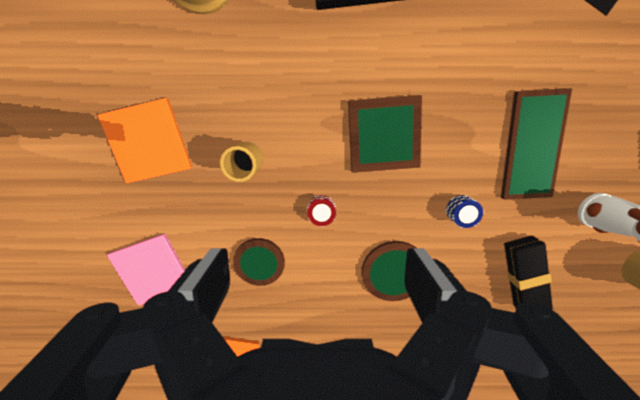

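```bash
cat >> h.py <<'E'
GREEN=((40,80,15),(95,255,255))
def felt(im,K,T,near,rad=.085):
    "green felt nearest a rough position: (centre mm, size mm, angle)"
    m=cv2.inRange(cv2.cvtColor(im,cv2.COLOR_RGB2HSV),*GREEN)
    best=None
    for c in cv2.findContours(cv2.morphologyEx(m,cv2.MORPH_CLOSE,np.ones((3,3))),0,1)[0]:
        if cv2.contourArea(c)<80: continue
        P=ray(c.reshape(-1,2),.008,K,T); r=cv2.minAreaRect((P*1000).astype(np.float32))
        e=np.hypot(*(np.array(r[0])/1000-near))
        if e<.04 and (best is None or e<best[0]): best=(e,r)
    return best and best[1]
def top(d,K,T,near,h,rad,tol=.006):
    "rect of the points at the top of a thing of height h"
    W=cloud(d,K,T); m=(abs(W[...,2]-h)<tol)&(np.hypot(W[...,0]-near[0],W[...,1]-near[1])<rad)
    P=(W[m][:,:2]*1000).astype(np.float32)
    if len(P)<20: return None
    return cv2.minAreaRect(P),len(P),np.median(W[m][:,2])
def fmt(r): return None if r is None else (np.round(r[0],1).tolist(),np.round(r[1],1).tolist(),round(r[2],1))
E
python3 - <<'E'
from h import *
F=dict(LP=(.444,.086),SP=(.46,.28),QP=(.641,.11),GP=(.626,-.083))
O=dict(LT=(.447,-.272,.078,.05),ST=(.606,.284,.052,.035),BX=(.615,-.295,.046,.055),CS=(.442,-.105,.028,.08))
for i in (0,1):
    f=np.load(f"pics/w{i}.npz"); K,T=f["K"],f["T"]; W=cloud(f["d"],K,T); print("table",np.nanmedian(W[10:60,280:400,2]))
    for k,n in F.items(): print(i,k,fmt(felt(f["im"],K,T,n)))
    for k,(x,y,h,r) in O.items():
        a=top(f["d"],K,T,(x,y),h,r); print(i,k,a and (fmt(a[0]),a[1:]))
E
```

```text
table 0.0009482641877144316
0 LP ([445.1, 85.3], [73.2, 72.0], 90.0)
0 SP ([454.4, 260.8], [8.3, 37.1], 73.2)
0 QP ([641.7, 111.6], [68.0, 68.3], 4.4)
0 GP ([627.2, -82.0], [124.3, 53.9], 2.9)
0 LT (([451.4, -277.2], [61.8, 53.8], 19.9), (602, np.float64(0.07798555677116753)))
0 ST None
0 BX (([622.6, -300.5], [56.1, 56.7], 18.0), (2285, np.float64(0.04730779972008936)))
0 CS (([444.5, -104.5], [112.3, 43.3], 18.1), (2230, np.float64(0.028749028363311224)))
table 0.0009444313771391766
1 LP ([444.9, 93.8], [72.7, 53.1], 3.5)
1 SP ([460.8, 282.3], [52.3, 51.4], 89.9)
1 QP ([642.3, 110.8], [68.1, 68.1], 4.5)
1 GP ([627.7, -83.4], [124.5, 54.4], 2.9)
1 LT None
1 ST (([613.3, 289.3], [41.0, 41.0], 69.9), (442, np.float64(0.05240766254380125)))
1 BX None
1 CS (([446.2, -103.8], [111.3, 43.6], 17.6), (2038, np.float64(0.02914358785580967)))
```

Wrist views: in w0 the box is at (408,152), case at (256,275), large tumbler at (385,285), long plinth at (230,143) and dog at (317,220). In w1 the small tumbler is at (240,160), small plinth at (258,262) and square plinth at (385,132). The sizes match, so I'll do the large tumbler, checking from a hover first.

```bash
cat >> h.py <<'E'
PL=dict(LP=(.445,.0853,0),SP=(.4608,.2823,0),QP=(.642,.1112,4.45),GP=(.6274,-.0827,2.9))
rot=lambda deg:[np.pi,0,np.deg2rad(deg)]
def t(): return round(observe()["time_s"],2)
def snap(name):
    K,T=cal("wrist"); im,d=get_image("wrist"); np.savez(f"pics/{name}.npz",im=im,d=d,K=K,T=T); cv2.imwrite(f"pics/{name}.png",im[...,::-1]); return im,d,K,T
def rim(d,K,T,near,h,rad,tol=.006):
    "least-squares circle of given radius on the outer contour of the top points"
    from scipy.optimize import least_squares
    W=cloud(d,K,T); P=W[(abs(W[...,2]-h)<tol)&(np.hypot(W[...,0]-near[0],W[...,1]-near[1])<rad+.02)][:,:2]
    H=cv2.convexHull((P*1000).astype(np.float32)).reshape(-1,2)/1000
    s=least_squares(lambda c:np.hypot(*(H-c[:2]).T)-rad,near,loss="soft_l1",f_scale=.001)
    return s.x,np.abs(s.fun).mean(),P.min(0),P.max(0),len(P)
def pick(x,y,yaw,z,opening=.085,f=40,up=.2):
    gripper_to(opening)
    move_l([x,y,z+.03],.3,rot(yaw)); hit=move_l([x,y,z],.08,max_force=8)
    gripper_to(0,f); o=observe(); print("grip hit",hit,"open %.4f"%o["opening"],o["grasp_force"],o["eef_pos"],t())
    move_l([x,y,z+.02],.08); move_l([x,y,up],.3); o=observe(); print("lift open %.4f"%o["opening"],o["grasp_force"],o["ft_force"])
def place(x,y,yaw,z,opening,up=.2):
    "z = pick height"
    move_l([x,y,up],.3,rot(yaw)); move_l([x,y,z+.008+.012],.25)
    hold(.2); hit=move_l([x,y,z+.008-.003],.02,max_force=4); o=observe(); print("set hit",hit,o["eef_pos"],o["ft_force"])
    gripper_to(opening); move_l([x,y,z+.04],.1); move_l([x,y,up],.3); print("t",t())
E
python3 - <<'E'
from h import *
move_l([.56,-.2,.22],.35); move_l([.451,-.277,.20],.3,rot(0)); print(t(),observe()["eef_pos"])
im,d,K,T=snap("h_LT"); print(rim(d,K,T,(.451,-.277),.078,.031))
E
```

```text
5.72 [ 0.4513 -0.2763  0.2004]
(array([ 0.4517, -0.2808]), np.float64(0.00031574475159168165), array([ 0.4216, -0.3116]), array([ 0.4825, -0.2504]), 1003)
```

View pics/h_LT.png

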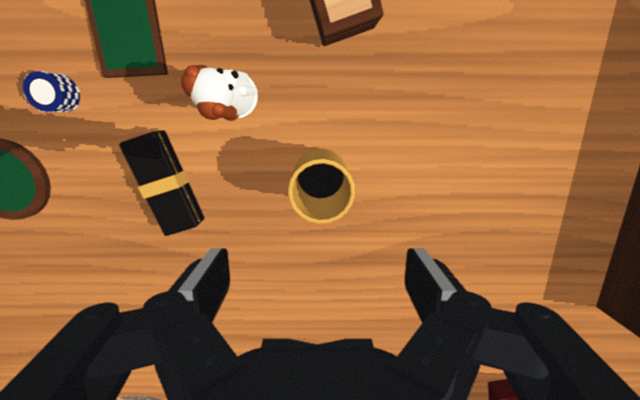

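The tumbler rim is complete at (321,190) and the circle fit is good to 0.3 mm. Picking and placing it.

```bash
python3 - <<'E'
from h import *
move_l([.4517,-.2808,.14],.3)
pick(.4517,-.2808,0,.032)
E
```

```text
grip hit False open 0.0604 44.07843315973878 [ 0.4522 -0.2813  0.0327] 7.62
lift open 0.0604 43.97583472542465 [-0.0609  0.4467 -2.149 ]
```

```bash
python3 - <<'E'
from h import *
x,y,_=PL["LP"]; place(x,y,0,.032,.085)
im,d,K,T=snap("p_LT"); print(rim(d,K,T,(x,y),.086,.031))
m=cv2.inRange(cv2.cvtColor(im,cv2.COLOR_RGB2HSV),*GREEN)
v,u=np.nonzero(m); P=ray(np.c_[u,v],.008,K,T); P=P[np.hypot(*(P-[x,y]).T)<.05]; print("felt circle",cv2.minEnclosingCircle((P*1000).astype(np.float32)))
E
```

```text
set hit True [0.4448 0.0853 0.0407] [-1.9202  0.6544  6.2386]
t 12.97
(array([0.4446, 0.0849]), np.float64(0.00037920589530027), array([0.4142, 0.0547]), array([0.4752, 0.1157]), 1075)
felt circle ((446.757080078125, 85.1705093383789), 36.750938415527344)
```

View pics/p_LT.png

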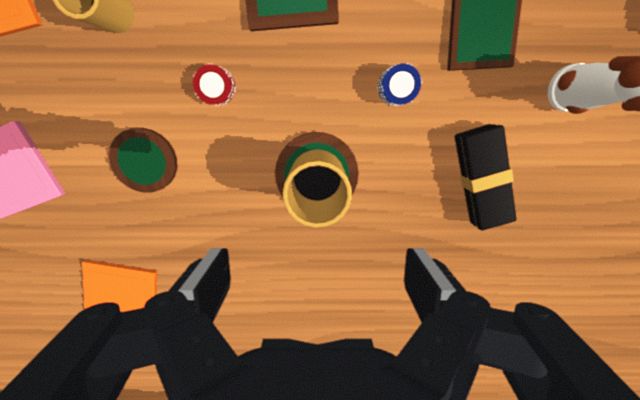

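The large tumbler stands on the large plinth: the rim centre is within about 2 mm of the felt centre, upright at (318,190). Next is the small tumbler.

```bash
python3 - <<'E'
from h import *
move_l([.6133,.2893,.2],.3); im,d,K,T=snap("h_ST"); r=rim(d,K,T,(.6133,.2893),.052,.021); print(r)
print("felt",[fmt(felt(im,K,T,PL["SP"][:2]))])
x,y=r[0]
assert r[1]<.001 and np.hypot(x-.6133,y-.2893)<.006
move_l([x,y,.12],.3); pick(x,y,0,.016,opening=.075)
a,b,_=PL["SP"]; place(a,b,0,.016,.075)
im,d,K,T=snap("p_ST"); print(rim(d,K,T,(a,b),.060,.021))
m=cv2.inRange(cv2.cvtColor(im,cv2.COLOR_RGB2HSV),*GREEN)
v,u=np.nonzero(m); P=ray(np.c_[u,v],.008,K,T); P=P[np.hypot(*(P-[a,b]).T)<.04]; print("felt circle",cv2.minEnclosingCircle((P*1000).astype(np.float32)))
E
```

```text
(array([0.6135, 0.2895]), np.float64(0.0003853639463919136), array([0.5931, 0.2693]), array([0.6342, 0.3095]), 542)
felt [([460.9, 281.8], [51.8, 53.4], 90.0)]
grip hit False open 0.0410 40.70997987873852 [0.6141 0.2896 0.0168] 16.11
lift open 0.0404 40.50897748209536 [-0.1709  0.457  -1.6371]
set hit True [0.4606 0.2823 0.0248] [-1.9566 -0.6629  5.2907]
t 20.98
(array([0.4602, 0.2818]), np.float64(0.00041683371279078904), array([0.4399, 0.2615]), array([0.4807, 0.3017]), 561)
felt circle ((461.4971008300781, 282.0172424316406), 26.85590362548828)
```

View pics/p_ST.png

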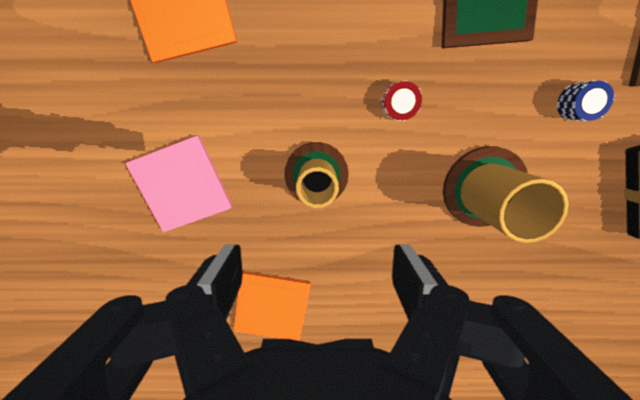

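The small tumbler stands centred at (318,185), within about 1 mm. Now the box.

```bash
python3 - <<'E'
from h import *
move_l([.6226,-.3005,.2],.35,rot(18)); im,d,K,T=snap("h_BX"); r=top(d,K,T,(.6226,-.3005),.046,.055); print(fmt(r[0]),r[1:],t())
(x,y),s,ang=r[0]; x/=1000; y/=1000
assert all(abs(np.array(s)-56)<2.5) and np.hypot(x-.6226,y+.3005)<.006 and 14<ang<22
move_l([x,y,.12],.3,rot(ang)); pick(x,y,ang,.014)
a,b,w=PL["QP"]; place(a,b,w,.014,.085)
im,d,K,T=snap("p_BX"); print(fmt(top(d,K,T,(a,b),.054,.055)[0]))
print("felt",fmt(felt(im,K,T,(a,b))))
E
```

```text
([622.6, -300.5], [55.5, 56.0], 18.3) (2816, np.float64(0.04724102661106602)) 22.96
grip hit False open 0.0555 44.19623762369156 [ 0.6231 -0.3008  0.0148] 24.95
lift open 0.0552 43.88478308916092 [-0.6928  0.0273 -1.6231]
set hit True [0.6419 0.1113 0.0228] [-0.467  -0.7121  3.201 ]
t 30.68
([641.9, 110.7], [55.4, 56.1], 4.5)
felt ([642.2, 111.2], [67.7, 67.9], 4.5)
```

View pics/p_BX.png

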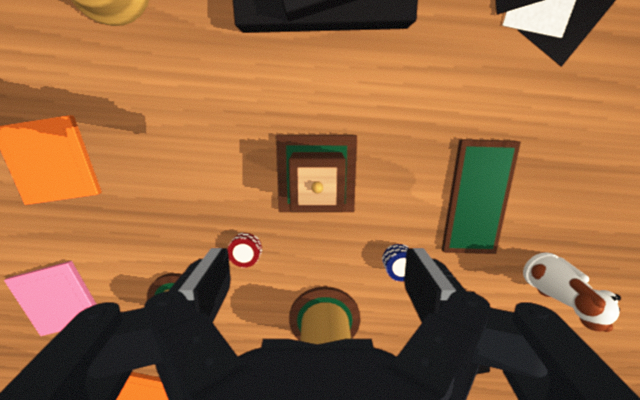

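The box is centred and aligned at (317,187), within 0.5 mm and 0.1°. Now the case.

```bash
python3 - <<'E'
from h import *
move_l([.445,-.104,.2],.3,rot(17.9)); im,d,K,T=snap("h_CS"); r=top(d,K,T,(.445,-.104),.028,.08); print(fmt(r[0]),r[1:],t())
(x,y),s,ang=r[0]; x/=1000; y/=1000
if s[0]<s[1]: ang-=90
assert abs(max(s)-112)<3 and abs(min(s)-42)<3 and np.hypot(x-.445,y+.104)<.006 and 14<ang<22
move_l([x,y,.12],.3,rot(ang)); pick(x,y,ang,.002,opening=.065)
E
```

```text
([444.0, -104.6], [111.3, 42.2], 17.7) (3891, np.float64(0.0289240288003052)) 31.9
grip hit False open 0.0413 41.87818497419357 [ 0.4448 -0.1049  0.0029] 33.96
lift open 0.0414 41.15213602781296 [-0.5398  0.4054 -2.9295]
```

```bash
python3 - <<'E'
from h import *
a,b,w=PL["GP"]; place(a,b,w,.002,.065)
im,d,K,T=snap("p_CS"); r=top(d,K,T,(a,b),.036,.08); print(fmt(r[0]),r[2]); print("felt",fmt(felt(im,K,T,(a,b))))
move_l([.52,-.08,.3],.3); snap("end"); print(t())
im,d=get_image("top"); K,T=cal("top"); cv2.imwrite("pics/top1.png",im[...,::-1]); print("dog now",top(d,K,T,(.53,-.18),.08,.05,.02))
f=np.load("pics/top0.npz"); print("dog before",top(f["d"],K,T,(.53,-.18),.08,.05,.02))
E
```

```text
set hit True [ 0.6274 -0.0827  0.0109] [-0.2944 -0.1998  4.3679]
t 38.99
([627.4, -83.6], [110.7, 42.4], 3.0) 0.03691920607696422
felt ([627.6, -82.3], [123.5, 54.3], 2.8)
39.73
dog now (((536.8080444335938, -188.3328094482422), (42.57902908325195, 40.97913360595703), 81.60108184814453), 175, np.float64(0.08907163663645123))
dog before (((539.0194702148438, -186.94671630859375), (40.932952880859375, 43.19384002685547), 67.79667663574219), 175, np.float64(0.08846459402950058))
```

View pics/end.png

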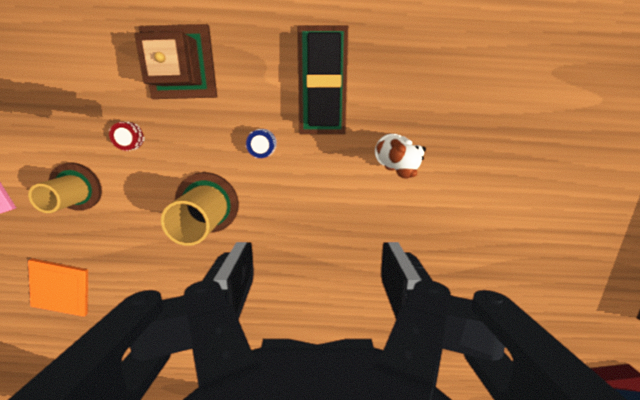

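The case at (323,80) is centred to about 1 mm and aligned to 0.2°. All four gifts stand on their felts, and the dog at (400,155) is where it was, so I'm handing in.

```bash
python3 -c "
from plant import *
hold(.3); print(job_done())"
```

```text
the job is handed in; nothing more can be done
None
```

The job is handed in at about 40 s: all four gifts stand upright on their matching felts, each within about 2 mm of centre, the box and case aligned to within 0.2°, and the china dog is standing where it was.

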